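# Open the ratchet board holder

## Robot

A 6-joint arm with a two-finger parallel gripper is mounted at the origin on the work surface. World frame = base frame: x ahead of the robot, y to its left, z up, the work surface at z = 0. Lengths are in m, angles in degrees, forces in N, time in s.
With the tool pointing down it reaches from about 0.4 to 0.825 m from the base axis. Payload 7 kg.
Tool frame: the origin (TCP) lies at the very end of the fingers, on their centre line; the grasp point (between the pads) lies tcp_to_grasp behind it (tcp_to_grasp is the distance from the TCP to the grasp point, in m); x points along the fingers, y is the direction in which the jaws open and shut, and the axes are right-handed (so a half turn about x gives the same grasp; the last joint's range is limited). The gripper opens to 88 mm and grips with 3 to 60 N. Pads are 19 mm wide; open, the fingers measure 130 mm over their backs; the gripper's body (78 mm by 193 mm) begins 47 mm behind the grasp point.
Start: joints at [91.965, 20.546, 0.682, 0, -70.136, -16.507], TCP at [0.169, 0.653, 0.227] pointing down, gripper open.
Joint ranges: [-176.03, 176.03], [-82.01, 121.73], [-58.28, 71.71], [-173.87, 95.51], [-174.79, -0.11], [-173.66, 173.66]. Speed limits (degrees/s): [136.94, 136.94, 172.46, 180, 180, 180].

## Interface

Orientations are given as [roll, pitch, yaw] about the fixed x, y, z axes, in that order (R = Rz(yaw) Ry(pitch) Rx(roll)).
In Python, from plant import * gives the robot as it stands. The module is installed in compiled form; this text tells all that it offers.
- The arm moves only by the shell command python3 -m pendant 'ROWS'. ROWS is JSON, a list of rows, each an object with "claw": the finger opening in mm, from 0 to 87.6; "linear": the shift along the tool's x, y, z in mm, a list of three; "twist": the turn about the tool's x in rad. In form: [{"claw": claw, "linear": [tx, ty, tz], "twist": twist}, ...]. A call has exactly 10 rows; each row shifts and turns the commanded pose from where the row before left it, along the tool's axes as they then stand; what a row does not reach is not made up. A row lasts 1/12 s, in which the tool goes at most 41.7 mm and 7.16 degrees, less where a joint would pass 70% of its speed; a pose out of reach is approached as far as the arm can. A call with a gripper value outside its range is refused whole. The fingers move at their own pace and stop on an object; the grip force is fixed at half the most. Time passes only in rows, so rows that do not move let the fingers close, or fill a call up. It gives the time, the measured TCP pose, the force and the opening at its end, in the units of the state.
- get_obs(): the state, without advancing time (a new reading comes with each control period).
- snapshot(name): name is "side" or "top"; returns (picture, depth): 384x512x3 uint8, red, green, blue; 384x512 float32, m along the optical axis (not along the pixel's ray), 0 where there is no reading.
- camera_params(name): a dict with "fx", "fy", "cx", "cy" (pixels), "k1" (the pictures are not rectified: a ray, as slopes to the right and down, at radius r is drawn at 1 + k1 r^2 times it, then the intrinsics apply), "rvec" (rotation vector, rad) and "tvec" (3), from world to camera coordinates, as OpenCV has them. Camera axes: x right, y down, z forward; pixel columns grow to the right and rows downward; lengths in m; the calibration is good to about 2 mm. A picture is of the moment at which its call begins. camera_params takes no time and is no camera call.
- close_job(): hands the job in, once; it reports no verdict.
Trained networks look in the newest picture that a camera, given by its name, has taken for a name from the list of things; names that differ only in an ending like _2 or _b are one class to them, and where a whole thing is asked for, a point or a joint stands for the part that bears it (a point fixed in the world has none). Each returns a list of dicts, best first, with "confidence" (0 to 1); they miss things now and then, are a little off and sometimes report something else, mostly with a low value. They report only what shows in the picture. A call takes as long as a camera call.
- boxes_of(camera, target): "xy" ([column, row] in pixels, amid what is visible of it).
The state is a dict: "clock": time; "joint_pos": joint angles; "qvel": joint speeds; "tau": joint torques, N m; "tool_pos": TCP position; "orientation": TCP orientation; "force": force on the tool from outside, world axes, zero at the start; "moment": the same for the moment, N m; "opening": finger opening in m.
Only numpy, scipy, OpenCV 4.12 (cv2) and the standard library are available. Lean on these libraries where they do the work, as an engineer would, in place of code of your own. Each camera call takes 0.05 s, during which the arm holds its last target. There are 200 camera calls.

## Task

Open the circuit-board holder so that the finished board can be taken out: with the fingertips press down the orange release paddle on the sliding jaw and, keeping it down, push the jaw all the way back along its bar to the end stop, then let go so that the paddle springs up. Do not force the holder, and leave the board and everything else on the bench lying where they are.

Things in the scene. Friction and masses are not known exactly. Their poses are not given: they have to be found in the camera images.
- holder: board holder screwed to the table: black base plate 120 x 280 x 12 mm, origin under its centre, z up. Its y axis runs along the steel bar (20 mm wide, at x = 0, top 44 mm above the table) and points the way the sliding jaw is pushed back: from the blue fixed jaw (y = -123 mm, 64 mm tall) to the blue end stop (y = +133 mm, 56 mm tall).
- jaw (a joint): position of the aluminium sliding jaw along the bar, m: 0 nearest the fixed jaw, 0.10 fully back (+y) at the end stop; starts at 0.005 to 0.04. The ratchet blocks it from going back unless the release is kept pressed; released, or towards the fixed jaw at any time, it slides against about 2.5 N. Apart from pad and wall its top is at most 66 mm above the table.
- release (a joint): angle of the orange release paddle on the sliding jaw, rad: up (locked) it rests at 0 to 0.09 as its pawl lies among the teeth, 0.34 pressed fully down. It takes about 6 N in the middle of the pad to press it fully; it springs up when let go. Keep it pressed well beyond half way while pushing. Pushed back while locked, the jaw gives at most about 5 mm (one tooth).
- pad (a point): middle of the top face of the orange release paddle that rides on the sliding jaw; 42 mm wide (holder x), 42 mm long (holder y), hinged at the end next to the yellow wall. At rest it slopes up away from the wall by 0.34 rad, its free end about 88 mm above the table; fully pressed it is level, its top 72 mm above the table. z is normal to the pad.
- wall_face (a point): centre of the -y face of the yellow upright push wall on the sliding jaw; axes as the holder's. The wall is 62 mm wide, 8 mm thick, from 64 to 98 mm above the table. The pressed pad's middle is 26 mm before this face (towards -y): a fingertip holding the pad down is pushed +y against the face to drive the jaw back. The face is at height 85 mm.
- board: Bystander, leave alone: small green circuit board, 90 x 50 x 3 mm with low parts on top, lying loose across the bar of the holder between the fixed jaw and the sliding jaw; origin at the centre of its underside, 44 mm above the table.
- spool: Bystander, leave alone: solder spool with green flanges, 52 mm across, 46 mm tall, standing beside the holder; origin under its centre.
- tip_cleaner: Bystander, leave alone: brass-coloured tip-cleaner tin, 66 mm across, 47 mm tall, standing beside the holder; origin under its centre.
- iron_stand: Bystander, leave alone: black stand 170 x 80 mm with a coil and a yellow iron lying in it, 190 mm tall, off to the right; origin under its base.
- tape_tin: Bystander, leave alone: round black tin, 90 mm across, 50 mm tall, off to the left; origin under its centre.
- notebook: Bystander, leave alone: spiral notebook 150 x 210 x 15 mm, off to the right; origin under its centre.
- screwdriver: Bystander, leave alone: screwdriver 180 mm long, lying off to the left; origin under its middle.
- flux_jar: Bystander, leave alone: amber jar 44 mm across, 50 mm tall, off to the left; origin under its centre.

How it is judged:
By the outcome, as a careful person would: the job done as asked, in the order asked, and still so for the second after the job is handed in, with the robot touching nothing.
It also fails if it takes over 35 s, if anything falls off the work surface, if the arm or the gripper's body presses on something with over 40 N, if the wrist force passes 120 N, or if a joint passes its speed limit or range.

## Working session

There is one attempt and no reset: what is moved stays moved. The work goes in short steps, Python scripts to look and compute and a shell command to move; the robot and the scene stay as the last step left them, time stands still between calls to the robot, and variables do not carry over. Pictures are saved under pics/ and viewed, about 8 in all and at most 12, crops included, and the job is handed in when it is done.

```bash
mkdir -p pics; cat > h.py <<'E'
from plant import *
import numpy as np, cv2
from scipy.spatial.transform import Rotation as R
def cam(n):
    c=camera_params(n); Rm=cv2.Rodrigues(np.array(c["rvec"],float))[0]; return c,Rm,np.array(c["tvec"],float)
def world(n,uv,depth=None,z=None):
    """pixels Nx2 -> world, by depth, or by plane height z"""
    c,Rm,t=cam(n); uv=np.atleast_2d(np.array(uv,float))
    K=np.array([[c["fx"],0,c["cx"]],[0,c["fy"],c["cy"]],[0,0,1]])
    s=cv2.undistortPoints(uv[:,None],K,np.array([c["k1"],0,0,0.]))[:,0]
    d=np.c_[s,np.ones(len(s))]@Rm; o=-Rm.T@t
    if z is None: lam=np.array([depth[int(round(v)),int(round(u))] for u,v in uv])
    else: lam=(z-o[2])/d[:,2]
    return o+d*lam[:,None]
E
python3 - <<'E'
from h import *
for n in("top","side"):
    p,d=snapshot(n); cv2.imwrite(f"pics/{n}0.png",p[:,:,::-1]); np.save(n+"0.npy",d)
    for t in("pad","wall_face","holder","board"):
        for b in boxes_of(n,t)[:2]: print(n,t,np.round(b["xy"]),round(b["confidence"],2),np.round(world(n,b["xy"],d),3))
o=get_obs();print(o)
E
```

```text
top pad [284. 175.] 0.52 [[ 0.574 -0.112  0.082]]
top wall_face [284. 176.] 0.56 [[ 0.571 -0.109  0.085]]
top holder [274. 176.] 0.96 [[ 0.571 -0.074  0.063]]
side pad [212. 185.] 0.62 [[ 0.696 -0.039  0.03 ]]
side wall_face [249. 177.] 0.67 [[ 0.566 -0.084  0.068]]
side holder [251. 191.] 0.66 [[ 0.555 -0.063  0.022]]
side board [259. 165.] 0.44 [[ 0.561 -0.18   0.045]]
{'clock': 0.5, 'joint_pos': array([ 9.19672789e+01,  2.05470964e+01,  6.77856615e-01,  3.30292664e-03,
       -7.01352765e+01, -1.65073669e+01]), 'qvel': array([-0.0516987 , -0.01368943,  0.09958834, -0.00913689,  0.02755847,
       -0.11314147]), 'tau': array([ 6.66422256e-04, -5.81798065e+01,  2.93067634e+01,  6.99729860e+00,
        1.18855920e-02, -3.41745294e-05]), 'tool_pos': array([0.16949248, 0.65332761, 0.22653211]), 'orientation': array([141.02736467,  89.99451855, -53.51160093]), 'force': array([ 0.13980002, -0.26301919, -0.30492076]), 'moment': array([-0.01841276,  0.0001968 , -0.01018641]), 'opening': 0.08712193981384526}
```

```bash
python3 - <<'E'
import cv2,numpy as np
a=cv2.imread("pics/top0.png");b=cv2.imread("pics/side0.png")
c=cv2.resize(a[110:240,190:390],(800,520),interpolation=cv2.INTER_CUBIC);cv2.imwrite("pics/topc.png",c)
E
```

```text
(no output)
```

View pics/topc.png

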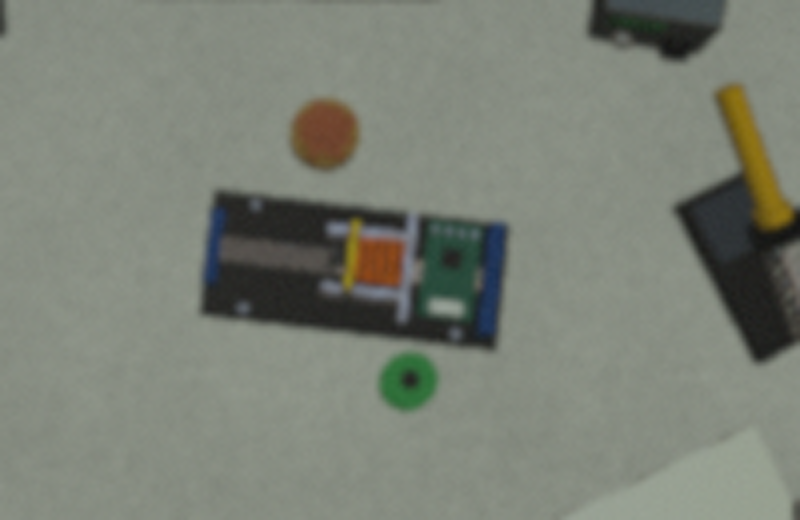

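View pics/side0.png

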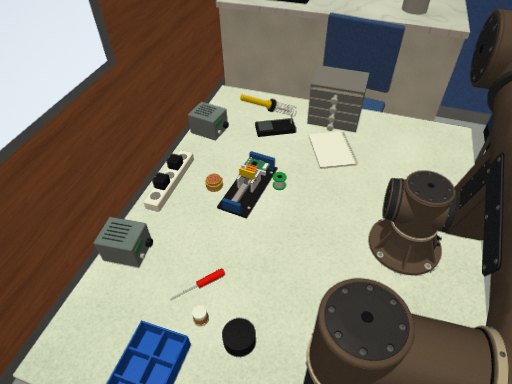

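The top crop shows the base plate corners at about (215,190), (507,225), (495,348) and (202,313). The yellow wall runs (357,218)-(348,290), the orange pad centre is near (380,262), and the board is to its right. Holder +y points left in the image. The brass tin and the spool stand clear of the plate.

```bash
python3 - <<'E'
from h import *
f=lambda P:(np.array(P,float)+.5)/4-.5+[190,110]
C=world("top",f([(215,190),(507,225),(495,348),(202,313)]),z=.012)
print(C.round(4)); print("sizes",[np.linalg.norm(C[i]-C[(i+1)%4]).round(4) for i in range(4)])
o=C.mean(0); y=(C[0]+C[3]-C[1]-C[2]);y/=np.linalg.norm(y); yaw=np.degrees(np.arctan2(-y[0],y[1])); x=np.array([y[1],-y[0],0])
print("holder",o.round(4),"yaw",yaw,"x",x)
d=np.load("top0.npy")
H=lambda p:np.c_[(p-o)@x,(p-o)@y,p[:,2]].round(4)
print("wall top",H(world("top",f([(357,218),(348,290),(352,255)]),z=.098)))
print("fixed jaw",H(world("top",f([(490,280)]),z=.064)),"stop",H(world("top",f([(213,245)]),z=.056)))
print("pad free edge, near wall",H(world("top",f([(405,262)]),z=.088)),H(world("top",f([(365,258)]),d)))
# colour masks
p=cv2.cvtColor(cv2.imread("pics/top0.png"),cv2.COLOR_BGR2HSV)[110:240,190:390]
for n,lo,hi,z in(("orange",(5,150,100),(17,255,255),.08),("yellow",(20,150,100),(32,255,255),.098)):
    m=cv2.inRange(p,lo,hi);k,l,s,c=cv2.connectedComponentsWithStats(m)
    for i in range(1,k):
        if s[i,4]>8: uv=c[i]+[190,110]; print(n,s[i],H(world("top",uv,z=z)),world("top",uv,z=z).round(4),H(world("top",uv,d)))
# depth profile along bar
for yy in np.arange(-.08,.08,.008):pass
J=get_obs();print(R.from_euler("xyz",J["orientation"],degrees=True).as_matrix().round(3))
E
```

```text
[[ 0.6509  0.0375  0.012 ]
 [ 0.6194 -0.2374  0.012 ]
 [ 0.503  -0.225   0.012 ]
 [ 0.5342  0.0486  0.012 ]]
sizes [np.float64(0.2767), np.float64(0.117), np.float64(0.2754), np.float64(0.1172)]
holder [ 0.5768 -0.0941  0.012 ] yaw -6.520043023911396 x [ 0.99353219 -0.11355077  0.        ]
wall top [[ 0.0324  0.0067  0.098 ]
 [-0.0329  0.0073  0.098 ]
 [-0.0013  0.0073  0.098 ]]
fixed jaw [[-0.0035 -0.121   0.064 ]] stop [[-0.0006  0.1328  0.056 ]]
pad free edge, near wall [[-0.0003 -0.0409  0.088 ]] [[ 0.0024 -0.0058  0.067 ]]
orange [76 27 12 11 43] [[0.1144 0.0443 0.08  ]] [[ 0.6956 -0.0631  0.08  ]] [[0.1219 0.0438 0.0478]]
orange [ 89  60  11  11 106] [[-0.0024 -0.0173  0.08  ]] [[ 0.5724 -0.111   0.08  ]] [[-0.0027 -0.0172  0.0816]]
yellow [180  22  18  35 202] [[ 0.1298 -0.3434  0.098 ]] [[ 0.6668 -0.45    0.098 ]] [[ 0.1133 -0.3259  0.1656]]
yellow [86 58  4 13 29] [[-0.0046  0.0076  0.098 ]] [[ 0.5731 -0.086   0.098 ]] [[-0.0041  0.0075  0.0951]]
[[ 0.    -0.251 -0.968]
 [-0.    -0.968  0.251]
 [-1.     0.    -0.   ]]
```

```bash
python3 -m pendant '[{"claw":0,"linear":[0,0,0],"twist":-0.07},{"claw":0,"linear":[0,0,0],"twist":-0.07},{"claw":0,"linear":[0,33,-22],"twist":0},{"claw":0,"linear":[0,33,-22],"twist":0},{"claw":0,"linear":[0,33,-22],"twist":0},{"claw":0,"linear":[0,33,-22],"twist":0},{"claw":0,"linear":[0,33,-22],"twist":0},{"claw":0,"linear":[0,33,-22],"twist":0},{"claw":0,"linear":[0,33,-22],"twist":0},{"claw":0,"linear":[0,33,-22],"twist":0}]'
python3 -m pendant '[{"claw":0,"linear":[0,33,-22],"twist":0},{"claw":0,"linear":[0,33,-22],"twist":0},{"claw":0,"linear":[0,33,-22],"twist":0},{"claw":0,"linear":[0,33,-22],"twist":0},{"claw":0,"linear":[0,33,-22],"twist":0},{"claw":0,"linear":[0,33,-22],"twist":0},{"claw":0,"linear":[0,33,-22],"twist":0},{"claw":0,"linear":[0,33,-22],"twist":0},{"claw":0,"linear":[0,33,-22],"twist":0},{"claw":0,"linear":[0,0,0],"twist":0}]'
cat >> h.py <<'E'
O=np.array([.5768,-.0941,0]);HX=np.array([.99353,-.11355,0]);HY=np.array([.11355,.99353,0])
def rep(tgt):
    J=get_obs();M=R.from_euler("xyz",J["orientation"],degrees=True).as_matrix();p=J["tool_pos"]
    print("t",J["clock"],"holder xyz",np.round([(p-O)@HX,(p-O)@HY,p[2]],4),"F hx hy z",np.round([J["force"]@HX,J["force"]@HY,J["force"][2]],1),"open",round(J["opening"],4))
    w=O+tgt[0]*HX+tgt[1]*HY+np.array([0,0,tgt[2]])
    print("tool move mm",((w-p)@M*1e3).round(1),"twist",round(np.arctan2(np.cross(M[:,1],-HY)@M[:,0],-HY@M[:,1]),4))
E
python3 -c "from h import *;rep([-.001,-.024,.12])"
```

```text
clock: 1.33
tool_pos: [0.3148, 0.3693, 0.2269]
orientation: [-106.0, 90.0, 67.5]
force: [0.8, -0.4, -0.0]
opening: 0.0265
clock: 2.17
tool_pos: [0.4791, 0.0484, 0.2266]
orientation: [102.3, 89.9, -84.5]
force: [-0.0, 0.6, 0.2]
opening: 0.0004
t 2.1667 holder xyz [-0.1133  0.1305  0.2266] F hx hy z [-0.1  0.6  0.2] open 0.0004
tool move mm [ 106.8  153.8 -113. ] twist -0.0052
```

```bash
python3 -m pendant '[{"claw":0,"linear":[0,31,-23],"twist":-0.005},{"claw":0,"linear":[0,31,-23],"twist":0},{"claw":0,"linear":[0,31,-23],"twist":0},{"claw":0,"linear":[0,31,-22],"twist":0},{"claw":0,"linear":[0,30,-22],"twist":0},{"claw":0,"linear":[30,0,0],"twist":0},{"claw":0,"linear":[30,0,0],"twist":0},{"claw":0,"linear":[30,0,0],"twist":0},{"claw":0,"linear":[15,0,0],"twist":0},{"claw":0,"linear":[0,0,0],"twist":0}]'
python3 - <<'E'
from h import *
rep([-.001,-.024,.095])
for n in("side","top"):
    p,d=snapshot(n);cv2.imwrite(f"pics/{n}1.png",p[:,:,::-1])
b=cv2.imread("pics/side1.png");t=cv2.imread("pics/top1.png")
a=cv2.resize(b[130:230,200:300],(400,400),interpolation=3);c=cv2.resize(t[120:220,230:330],(400,400),interpolation=3)
cv2.imwrite("pics/two1.png",np.hstack([a,c]))
E
```

```text
clock: 3.0
tool_pos: [0.5702, -0.1122, 0.1176]
orientation: [6.9, 89.6, -179.4]
force: [-0.7, -0.5, -0.1]
opening: 0.0003
t 3.0 holder xyz [-0.0045 -0.0187  0.1176] F hx hy z [-0.7 -0.6 -0.1] open 0.0003
tool move mm [22.6  5.3 -3.7] twist 0.0039
```

View pics/two1.png

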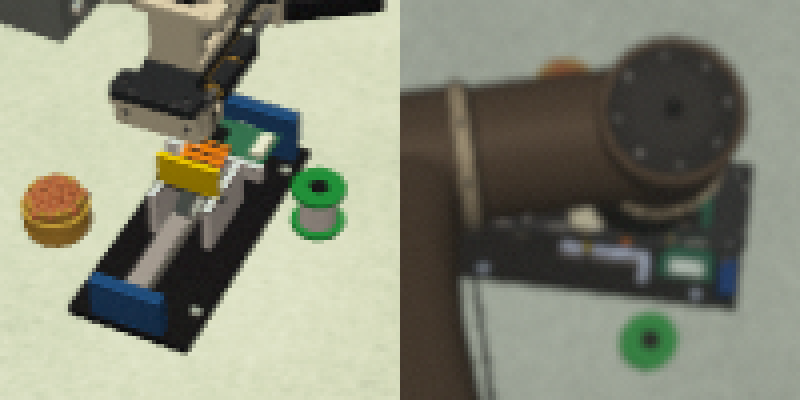

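The side half (left) shows the closed gripper above the orange pad near (205,150), with the wall, board, tin and spool undisturbed. I need a closer view of the fingertips.

```bash
python3 - <<'E'
from h import *
b=cv2.imread("pics/side1.png")
cv2.imwrite("pics/s1.png",cv2.resize(b[125:190,215:295],(800,650),interpolation=3)[:600])
c,Rm,t=cam("side");J=get_obs();M=R.from_euler("xyz",J["orientation"],degrees=True).as_matrix()
K=np.array([[c["fx"],0,c["cx"]],[0,c["fy"],c["cy"]],[0,0,1]])
P=[J["tool_pos"]+M@np.array(v) for v in([0,0,0],[0,.021,0],[0,-.021,0],[0,0,.0095],[0,0,-.0095],[-.067,.0965,0],[-.067,-.0965,0],[-.067,0,.039],[-.067,0,-.039])]
P+=[O+.003*HY+np.array([0,0,.098])]
uv=cv2.projectPoints(np.array(P),np.array(c["rvec"],float),t,K,np.array([c["k1"],0,0,0.]))[0][:,0]
print(((uv-[215,125]+.5)*10).round())
E
```

```text
[[352. 361.]
 [376. 325.]
 [326. 397.]
 [376. 368.]
 [328. 354.]
 [461.  57.]
 [221. 387.]
 [449. 244.]
 [245. 186.]
 [324. 446.]]
```

View pics/s1.png

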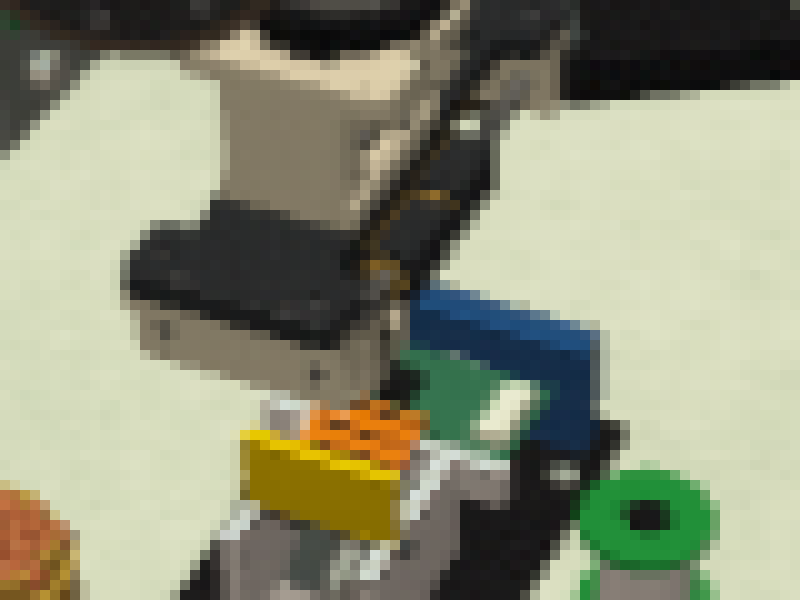

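The side crop shows the gripper body overhanging the yellow wall (240-400, 430-540), which has its long side along the bar as planned. The orange pad is at (370,430) with the fingertips hidden behind the body, and projection of the TCP agrees. I'll correct sideways and go down.

```bash
python3 -m pendant '[{"claw":0,"linear":[0,5,-4],"twist":0.004},{"claw":0,"linear":[8,0,0],"twist":0},{"claw":0,"linear":[8,0,0],"twist":0},{"claw":0,"linear":[6,0,0],"twist":0},{"claw":0,"linear":[0,0,0],"twist":0},{"claw":0,"linear":[4,0,0],"twist":0},{"claw":0,"linear":[3,0,0],"twist":0},{"claw":0,"linear":[3,0,0],"twist":0},{"claw":0,"linear":[0,0,0],"twist":0},{"claw":0,"linear":[0,0,0],"twist":0}]'; python3 -c "from h import *;rep([-.001,-.024,.073])"
```

```text
clock: 3.93
tool_pos: [0.5762, -0.1173, 0.0894]
orientation: [16.4, 90.0, -170.1]
force: [-0.2, -0.1, 0.1]
opening: 0.0003
t 3.9333 holder xyz [ 0.002  -0.0231  0.0894] F hx hy z [-0.2 -0.1  0.1] open 0.0003
tool move mm [16.4  0.9  3. ] twist 0.0011
```

```bash
python3 -m pendant '[{"claw":0,"linear":[2,1,3],"twist":0},{"claw":0,"linear":[2,0,0],"twist":0},{"claw":0,"linear":[2,0,0],"twist":0},{"claw":0,"linear":[2,0,0],"twist":0},{"claw":0,"linear":[2,0,0],"twist":0},{"claw":0,"linear":[2,0,0],"twist":0},{"claw":0,"linear":[0,0,0],"twist":0},{"claw":0,"linear":[0,0,0],"twist":0},{"claw":0,"linear":[0,0,0],"twist":0},{"claw":0,"linear":[0,0,0],"twist":0}]'; python3 -c "from h import *;rep([-.001,-.024,.073])"
```

```text
clock: 4.77
tool_pos: [0.5734, -0.118, 0.0777]
orientation: [-178.9, 90.0, -5.4]
force: [0.6, -1.3, 2.2]
opening: 0.0004
t 4.7667 holder xyz [-0.0007 -0.0241  0.0777] F hx hy z [ 0.7 -1.2  2.2] open 0.0004
tool move mm [ 4.7 -0.1  0.3] twist 0.0011
```

```bash
python3 -m pendant '[{"claw":0,"linear":[1,0,0],"twist":0},{"claw":0,"linear":[1,0,0],"twist":0},{"claw":0,"linear":[1,0,0],"twist":0},{"claw":0,"linear":[1,0,0],"twist":0},{"claw":0,"linear":[1,0,0],"twist":0},{"claw":0,"linear":[0,0,0],"twist":0},{"claw":0,"linear":[0,0,0],"twist":0},{"claw":0,"linear":[0,0,0],"twist":0},{"claw":0,"linear":[0,0,0],"twist":0},{"claw":0,"linear":[0,0,0],"twist":0}]'; python3 -c "from h import *;rep([-.001,-.024,.073])"
```

```text
clock: 5.6
tool_pos: [0.5732, -0.118, 0.0727]
orientation: [-171.8, 90.0, 1.8]
force: [-0.4, -3.2, 3.9]
opening: 0.0003
t 5.6 holder xyz [-0.0008 -0.0242  0.0727] F hx hy z [ 0.  -3.2  3.9] open 0.0003
tool move mm [-0.3 -0.2  0.2] twist 0.001
```

```bash
python3 -m pendant '[{"claw":0,"linear":[0.5,0,0],"twist":0},{"claw":0,"linear":[0.5,0,0],"twist":0},{"claw":0,"linear":[0,0,0],"twist":0},{"claw":0,"linear":[0,0,0],"twist":0},{"claw":0,"linear":[0,-1,0],"twist":0},{"claw":0,"linear":[0,-1,0],"twist":0},{"claw":0,"linear":[0,-1,0],"twist":0},{"claw":0,"linear":[0,-1,0],"twist":0},{"claw":0,"linear":[0,0,0],"twist":0},{"claw":0,"linear":[0,0,0],"twist":0}]'; python3 -c "from h import *;rep([-.001,-.020,.073])"
```

```text
clock: 6.43
tool_pos: [0.5738, -0.1139, 0.072]
orientation: [-170.6, 90.0, 2.9]
force: [-1.4, -1.1, 6.8]
opening: 0.0003
t 6.4333 holder xyz [-0.0008 -0.02    0.072 ] F hx hy z [-1.3 -1.3  6.8] open 0.0003
tool move mm [-1.  -0.   0.2] twist 0.0012
```

```bash
python3 -m pendant '[{"claw":0,"linear":[0,-2,0],"twist":0},{"claw":0,"linear":[0,-2,0],"twist":0},{"claw":0,"linear":[0,-2,0],"twist":0},{"claw":0,"linear":[0,-2,0],"twist":0},{"claw":0,"linear":[0,-2,0],"twist":0},{"claw":0,"linear":[0,-2,0],"twist":0},{"claw":0,"linear":[0,-2,0],"twist":0},{"claw":0,"linear":[0,-2,0],"twist":0},{"claw":0,"linear":[0,0,0],"twist":0},{"claw":0,"linear":[0,0,0],"twist":0}]'; python3 - <<'E'
from h import *
rep([-.001,-.004,.072])
p,d=snapshot("side");cv2.imwrite("pics/side2.png",p[:,:,::-1])
cv2.imwrite("pics/s2.png",cv2.resize(p[130:215,215:295,::-1],(564,600),interpolation=3))
E
```

```text
clock: 7.27
tool_pos: [0.5756, -0.0978, 0.072]
orientation: [-153.7, 90.0, 19.8]
force: [-0.7, 0.2, 7.8]
opening: 0.0004
t 7.2667 holder xyz [-0.0007 -0.0038  0.072 ] F hx hy z [-0.8  0.1  7.8] open 0.0004
tool move mm [-0.   0.2  0.3] twist 0.0013
```

View pics/s2.png

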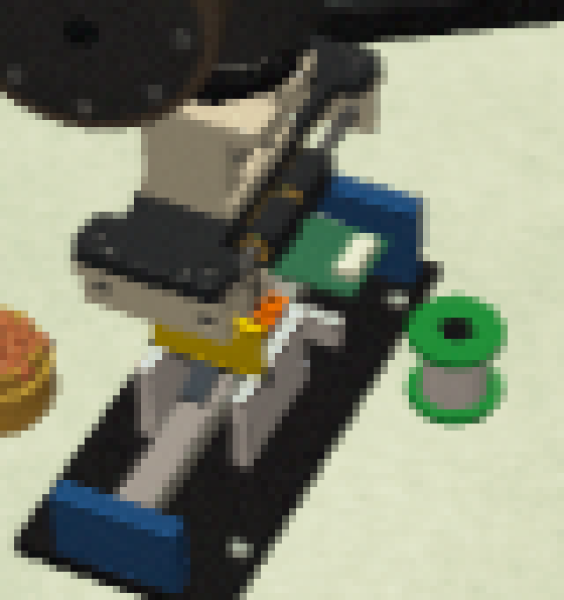

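The wall has moved toward the stop: its right top corner was at full-image (255,172) and is now at (253,179). The paddle is flat under the fingertips. The board, tin and spool are unchanged. I'll keep pushing.

```bash
python3 -m pendant '[{"claw":0,"linear":[0,-3,0],"twist":0},{"claw":0,"linear":[0,-3,0],"twist":0},{"claw":0,"linear":[0,-3,0],"twist":0},{"claw":0,"linear":[0,-3,0],"twist":0},{"claw":0,"linear":[0,-3,0],"twist":0},{"claw":0,"linear":[0,-3,0],"twist":0},{"claw":0,"linear":[0,-3,0],"twist":0},{"claw":0,"linear":[0,-3,0],"twist":0},{"claw":0,"linear":[0,-3,0],"twist":0},{"claw":0,"linear":[0,-3,0],"twist":0}]'; python3 - <<'E'
from h import *
rep([-.001,.026,.072])
p,d=snapshot("side");cv2.imwrite("pics/side3.png",p[:,:,::-1])
K=None
for i in(0,1,2,3):
    q=cv2.imread(f"pics/side{i}.png")[150:200,225:290]
    m=cv2.inRange(cv2.cvtColor(q,cv2.COLOR_BGR2HSV),(22,150,80),(32,255,255));v,u=np.nonzero(m)
    # lower-right corner of wall: lies at hx=-.031, z=.064
    k=np.argmax(u*.6+v);uv=[[u[k]+225,v[k]+150]];w=world("side",uv,z=.064)[0]
    print(i,len(u),uv,"holder",np.round([(w-O)@HX,(w-O)@HY],4))
E
```

```text
clock: 8.15
tool_pos: [0.579, -0.0682, 0.072]
orientation: [168.7, 90.0, -17.7]
force: [-0.8, -2.6, 7.3]
opening: 0.0006
t 8.15 holder xyz [-0.0008  0.0259  0.072 ] F hx hy z [-0.5 -2.7  7.3] open 0.0006
tool move mm [-0.  -0.1  0.2] twist 0.0012
0 119 [[np.int64(254), np.int64(178)]] holder [-0.0274  0.0028]
1 120 [[np.int64(254), np.int64(178)]] holder [-0.0274  0.0028]
2 68 [[np.int64(252), np.int64(182)]] holder [-0.0296  0.0244]
3 68 [[np.int64(248), np.int64(188)]] holder [-0.0295  0.0573]
```

```bash
python3 -m pendant '[{"claw":0,"linear":[0,-2,0],"twist":0},{"claw":0,"linear":[0,-2,0],"twist":0},{"claw":0,"linear":[0,-2,0],"twist":0},{"claw":0,"linear":[0,-2,0],"twist":0},{"claw":0,"linear":[0,-2,0],"twist":0},{"claw":0,"linear":[0,-2,0],"twist":0},{"claw":0,"linear":[0,-2,0],"twist":0},{"claw":0,"linear":[0,-2,0],"twist":0},{"claw":0,"linear":[0,-2,0],"twist":0},{"claw":0,"linear":[0,-2,0],"twist":0}]'; python3 - <<'E'
from h import *
rep([-.001,.046,.072])
p,d=snapshot("side");cv2.imwrite("pics/side4.png",p[:,:,::-1])
cv2.imwrite("pics/s4.png",cv2.resize(p[140:225,210:290,::-1],(564,600),interpolation=3))
E
```

```text
clock: 9.03
tool_pos: [0.5812, -0.0484, 0.072]
orientation: [173.9, 90.0, -12.5]
force: [-1.4, -2.3, 6.9]
opening: 0.0009
t 9.0333 holder xyz [-0.0008  0.0459  0.072 ] F hx hy z [-1.1 -2.5  6.9] open 0.0009
tool move mm [-0.  -0.1  0.2] twist 0.0012
```

View pics/s4.png

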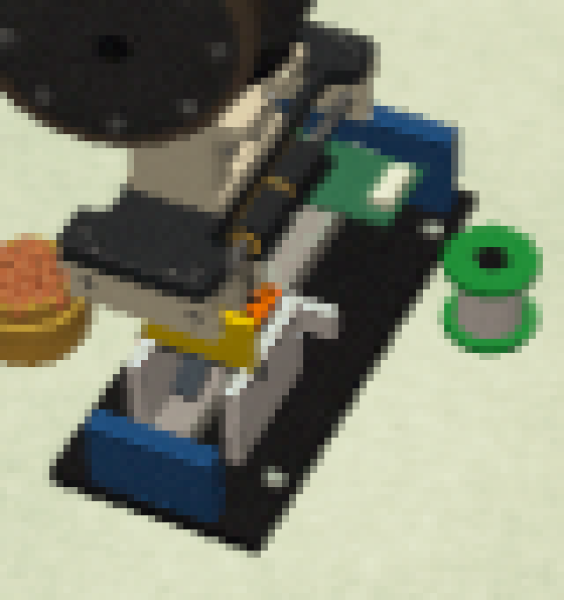

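The jaw's arm ends, around (235,460), are close to the blue stop at (220,490). The board and the tin are untouched. I'll go in slower steps and watch the force.

```bash
python3 -m pendant '[{"claw":0,"linear":[0,-1.2,0],"twist":0},{"claw":0,"linear":[0,-1.2,0],"twist":0},{"claw":0,"linear":[0,-1.2,0],"twist":0},{"claw":0,"linear":[0,-1.2,0],"twist":0},{"claw":0,"linear":[0,-1.2,0],"twist":0},{"claw":0,"linear":[0,-1.2,0],"twist":0},{"claw":0,"linear":[0,-1.2,0],"twist":0},{"claw":0,"linear":[0,-1.2,0],"twist":0},{"claw":0,"linear":[0,-1.2,0],"twist":0},{"claw":0,"linear":[0,-1.2,0],"twist":0}]'; python3 -c "from h import *;rep([-.001,.058,.072])"
```

```text
clock: 9.92
tool_pos: [0.5826, -0.0365, 0.072]
orientation: [176.6, 90.0, -9.9]
force: [-0.3, -2.2, 8.4]
opening: 0.0007
t 9.9167 holder xyz [-0.0008  0.0579  0.072 ] F hx hy z [-0.1 -2.2  8.4] open 0.0007
tool move mm [-0.  -0.1  0.2] twist 0.0012
```

```bash
python3 -m pendant '[{"claw":0,"linear":[0,-0.5,0],"twist":0},{"claw":0,"linear":[0,-0.5,0],"twist":0},{"claw":0,"linear":[0,-0.5,0],"twist":0},{"claw":0,"linear":[0,-0.5,0],"twist":0},{"claw":0,"linear":[0,-0.5,0],"twist":0},{"claw":0,"linear":[0,-0.5,0],"twist":0},{"claw":0,"linear":[0,-0.5,0],"twist":0},{"claw":0,"linear":[0,-0.5,0],"twist":0},{"claw":0,"linear":[0,-0.5,0],"twist":0},{"claw":0,"linear":[0,-0.5,0],"twist":0}]'; python3 -c "from h import *;rep([-.001,.063,.072])"
```

```text
clock: 10.75
tool_pos: [0.5831, -0.0315, 0.072]
orientation: [-177.8, 90.0, -4.2]
force: [-0.7, -2.2, 7.1]
opening: 0.0004
t 10.75 holder xyz [-0.0008  0.0629  0.072 ] F hx hy z [-0.4 -2.2  7.1] open 0.0004
tool move mm [-0.  -0.1  0.2] twist 0.0012
```

```bash
python3 -m pendant '[{"claw":0,"linear":[0,-0.4,0],"twist":0},{"claw":0,"linear":[0,-0.4,0],"twist":0},{"claw":0,"linear":[0,-0.4,0],"twist":0},{"claw":0,"linear":[0,-0.4,0],"twist":0},{"claw":0,"linear":[0,-0.4,0],"twist":0},{"claw":0,"linear":[0,-0.4,0],"twist":0},{"claw":0,"linear":[0,-0.4,0],"twist":0},{"claw":0,"linear":[0,-0.4,0],"twist":0},{"claw":0,"linear":[0,-0.4,0],"twist":0},{"claw":0,"linear":[0,-0.4,0],"twist":0}]'; python3 - <<'E'
from h import *
rep([-.001,.067,.072])
p,d=snapshot("side");cv2.imwrite("pics/side5.png",p[:,:,::-1])
cv2.imwrite("pics/s5.png",cv2.resize(p[165:225,210:270,::-1],(600,600),interpolation=3))
E
```

```text
clock: 11.58
tool_pos: [0.5836, -0.0276, 0.072]
orientation: [174.7, 90.0, -11.8]
force: [-1.8, -3.0, 6.6]
opening: 0.0003
t 11.5833 holder xyz [-0.0008  0.0668  0.072 ] F hx hy z [-1.5 -3.2  6.6] open 0.0003
tool move mm [-0.  -0.2  0.2] twist 0.0012
```

View pics/s5.png

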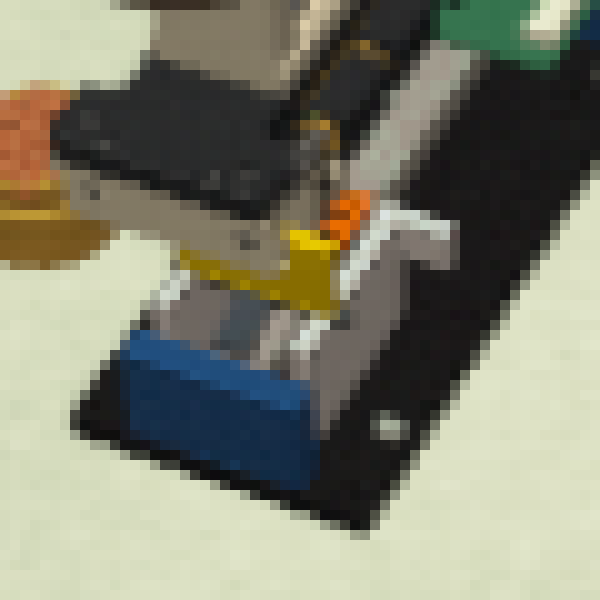

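The jaw's arm ends now reach behind the blue stop at about (310,370), so it is at or nearly at the stop. I'll creep the rest.

```bash
python3 -m pendant '[{"claw":0,"linear":[0,-0.2,0],"twist":0},{"claw":0,"linear":[0,-0.2,0],"twist":0},{"claw":0,"linear":[0,-0.2,0],"twist":0},{"claw":0,"linear":[0,-0.2,0],"twist":0},{"claw":0,"linear":[0,-0.2,0],"twist":0},{"claw":0,"linear":[0,-0.2,0],"twist":0},{"claw":0,"linear":[0,-0.2,0],"twist":0},{"claw":0,"linear":[0,-0.2,0],"twist":0},{"claw":0,"linear":[0,-0.2,0],"twist":0},{"claw":0,"linear":[0,-0.2,0],"twist":0}]'; python3 -c "from h import *;rep([-.001,.069,.072])"
```

```text
clock: 12.47
tool_pos: [0.5838, -0.0256, 0.072]
orientation: [-177.4, 90.0, -3.9]
force: [0.3, -2.6, 7.6]
opening: 0.0009
t 12.4667 holder xyz [-0.0008  0.0688  0.072 ] F hx hy z [ 0.6 -2.6  7.6] open 0.0009
tool move mm [-0.  -0.2  0.2] twist 0.0011
```

Still sliding at about 2.5 N, so it isn't at the stop yet.

```bash
python3 -m pendant '[{"claw":0,"linear":[0,-0.3,0],"twist":0},{"claw":0,"linear":[0,-0.3,0],"twist":0},{"claw":0,"linear":[0,-0.3,0],"twist":0},{"claw":0,"linear":[0,-0.3,0],"twist":0},{"claw":0,"linear":[0,-0.3,0],"twist":0},{"claw":0,"linear":[0,-0.3,0],"twist":0},{"claw":0,"linear":[0,-0.3,0],"twist":0},{"claw":0,"linear":[0,-0.3,0],"twist":0},{"claw":0,"linear":[0,-0.3,0],"twist":0},{"claw":0,"linear":[0,-0.3,0],"twist":0}]'; python3 -c "from h import *;rep([-.001,.072,.072])"
```

```text
clock: 13.3
tool_pos: [0.5839, -0.0234, 0.0721]
orientation: [89.0, 89.9, -97.4]
force: [-1.0, -7.4, 8.9]
opening: 0.0003
t 13.3 holder xyz [-0.001   0.071   0.0721] F hx hy z [-0.2 -7.4  8.9] open 0.0003
tool move mm [ 0.1 -1.   0. ] twist 0.0011
```

```bash
python3 -m pendant '[{"claw":0,"linear":[0,-0.3,0],"twist":0},{"claw":0,"linear":[0,-0.3,0],"twist":0},{"claw":0,"linear":[0,-0.3,0],"twist":0},{"claw":0,"linear":[0,0,0],"twist":0},{"claw":0,"linear":[0,0,0],"twist":0},{"claw":0,"linear":[0,0,0],"twist":0},{"claw":0,"linear":[0,0,0],"twist":0},{"claw":0,"linear":[0,0,0],"twist":0},{"claw":0,"linear":[0,0,0],"twist":0},{"claw":0,"linear":[0,0,0],"twist":0}]'; python3 -c "from h import *;rep([-.001,.072,.072])"
```

```text
clock: 14.13
tool_pos: [0.5839, -0.0226, 0.0721]
orientation: [85.7, 89.9, -100.8]
force: [-1.3, -5.8, 8.3]
opening: 0.0003
t 14.1333 holder xyz [-0.001   0.0719  0.0721] F hx hy z [-0.7 -5.9  8.3] open 0.0003
tool move mm [ 0.1 -0.1 -0. ] twist 0.0011
```

```bash
python3 -m pendant '[{"claw":0,"linear":[0,-0.5,0],"twist":0},{"claw":0,"linear":[0,-0.5,0],"twist":0},{"claw":0,"linear":[0,-0.5,0],"twist":0},{"claw":0,"linear":[0,-0.5,0],"twist":0},{"claw":0,"linear":[0,0,0],"twist":0},{"claw":0,"linear":[0,0,0],"twist":0},{"claw":0,"linear":[0,0,0],"twist":0},{"claw":0,"linear":[0,0,0],"twist":0},{"claw":0,"linear":[0,0,0],"twist":0},{"claw":0,"linear":[0,0,0],"twist":0}]'; python3 - <<'E'
from h import *
rep([-.001,.072,.072])
p,d=snapshot("side");cv2.imwrite("pics/side6.png",p[:,:,::-1])
a=cv2.imread("pics/side5.png");f=lambda q:cv2.resize(q[175:215,215:255],(400,400),interpolation=3)
cv2.imwrite("pics/s6.png",np.hstack([f(a),f(p[:,:,::-1])]))
E
```

```text
clock: 14.97
tool_pos: [0.5841, -0.0206, 0.0721]
orientation: [82.8, 89.9, -103.6]
force: [-0.6, -8.1, 9.1]
opening: 0.0003
t 14.9667 holder xyz [-0.0011  0.0738  0.0721] F hx hy z [ 0.4 -8.1  9.1] open 0.0003
tool move mm [ 0.1  1.8 -0.1] twist 0.0011
```

View pics/s6.png

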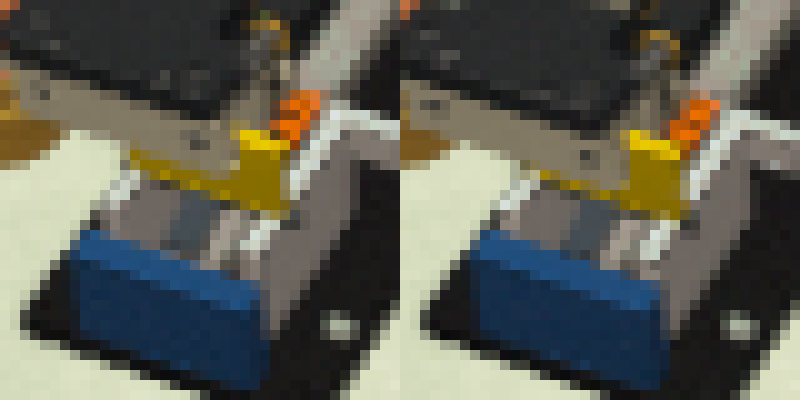

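```bash
python3 -m pendant '[{"claw":0,"linear":[0,-0.4,0],"twist":0},{"claw":0,"linear":[0,-0.4,0],"twist":0},{"claw":0,"linear":[0,-0.4,0],"twist":0},{"claw":0,"linear":[0,-0.4,0],"twist":0},{"claw":0,"linear":[0,0,0],"twist":0},{"claw":0,"linear":[0,0,0],"twist":0},{"claw":0,"linear":[0,0,0],"twist":0},{"claw":0,"linear":[0,0,0],"twist":0},{"claw":0,"linear":[0,0,0],"twist":0},{"claw":0,"linear":[0,0,0],"twist":0}]'; python3 - <<'E'
from h import *
rep([-.001,.072,.072])
p,d=snapshot("side");cv2.imwrite("pics/side7.png",p[:,:,::-1])
g=lambda i:cv2.imread(f"pics/side{i}.png",0).astype(np.float32)
# jaw template (right cheek, crossbar) around the wall's right end, tracked 4->5->6->7
for i in(4,5,6,7):
    T=cv2.imread("pics/side5.png")[190:206,240:258];S=cv2.imread(f"pics/side{i}.png")[175:220,228:275]
    r=cv2.matchTemplate(cv2.resize(S,None,fx=8,fy=8,interpolation=2),cv2.resize(T,None,fx=8,fy=8,interpolation=2),cv2.TM_CCOEFF_NORMED)
    _,m,_,l=cv2.minMaxLoc(r);print(i,round(m,3),np.array(l)/8+[228,175]-[240,190])
E
```

```text
clock: 15.85
tool_pos: [0.5843, -0.0191, 0.0721]
orientation: [80.4, 89.9, -106.1]
force: [-0.8, -6.9, 9.6]
opening: 0.0003
t 15.85 holder xyz [-0.0011  0.0754  0.0721] F hx hy z [-0.  -7.   9.6] open 0.0003
tool move mm [ 0.1  3.4 -0.1] twist 0.0011
4 0.976 [ 2.75  -4.125]
5 0.998 [0. 0.]
6 0.987 [-0.25   0.375]
7 0.987 [-0.25   0.375]
```

The tracked jaw hasn't moved over the last 3 mm or so of fingertip motion, while it holds against about 7 N with the paddle flat. It is at the stop, and the tip is just sliding on the pad. I'll lift with a slight +y bias so that friction doesn't drag the jaw forward.

```bash
python3 -m pendant '[{"claw":0,"linear":[-2,-0.3,0],"twist":0},{"claw":0,"linear":[-3,-0.3,0],"twist":0},{"claw":0,"linear":[-4,-0.3,0],"twist":0},{"claw":0,"linear":[-6,-0.3,0],"twist":0},{"claw":0,"linear":[-10,0,0],"twist":0},{"claw":0,"linear":[-20,0,0],"twist":0},{"claw":0,"linear":[-30,0,0],"twist":0},{"claw":0,"linear":[-35,0,0],"twist":0},{"claw":0,"linear":[-35,0,0],"twist":0},{"claw":0,"linear":[0,0,0],"twist":0}]'
python3 -m pendant '[{"claw":0,"linear":[0,-30,20],"twist":0},{"claw":0,"linear":[0,-30,20],"twist":0},{"claw":0,"linear":[0,-30,20],"twist":0},{"claw":0,"linear":[0,-30,20],"twist":0},{"claw":0,"linear":[0,-30,20],"twist":0},{"claw":0,"linear":[0,-30,20],"twist":0},{"claw":0,"linear":[0,-30,20],"twist":0},{"claw":0,"linear":[0,-30,20],"twist":0},{"claw":0,"linear":[0,-30,20],"twist":0},{"claw":0,"linear":[0,0,0],"twist":0}]'
python3 - <<'E'
from h import *
p,d=snapshot("top");cv2.imwrite("pics/top8.png",p[:,:,::-1]);q,e=snapshot("side");cv2.imwrite("pics/side8.png",q[:,:,::-1])
cv2.imwrite("pics/e8.png",np.hstack([cv2.resize(p[130:205,235:325,::-1],(480,400),interpolation=3),cv2.resize(q[155:220,215:267,::-1],(320,400),interpolation=3)]))
for n in("top0","top8"):
    a=cv2.cvtColor(cv2.imread(f"pics/{n}.png"),cv2.COLOR_BGR2HSV)[150:195,235:315]
    for nm,lo,hi,z in(("yellow",(20,150,80),(32,255,255),.098),("orange",(5,150,100),(17,255,255),.08)):
        v,u=np.nonzero(cv2.inRange(a,lo,hi))
        if len(u): w=world("top",[[u.mean()+235,v.mean()+150]],z=z)[0]-O; print(n,nm,len(u),np.round([w@HX,w@HY],4))
print(get_obs()["clock"])
E
```

```text
clock: 16.73
tool_pos: [0.588, -0.0166, 0.2249]
orientation: [-167.8, 89.4, 5.8]
force: [1.7, 0.6, 1.2]
opening: 0.0001
clock: 17.57
tool_pos: [0.434, 0.2759, 0.2171]
orientation: [-96.0, 89.9, 77.8]
force: [0.9, -0.5, -0.2]
opening: 0.0004
top0 yellow 35 [-0.0018  0.0081]
top0 orange 106 [-0.0024 -0.0173]
top8 yellow 32 [-0.0055  0.1017]
top8 orange 109 [-0.0018  0.0772]
17.6667
```

View pics/e8.png

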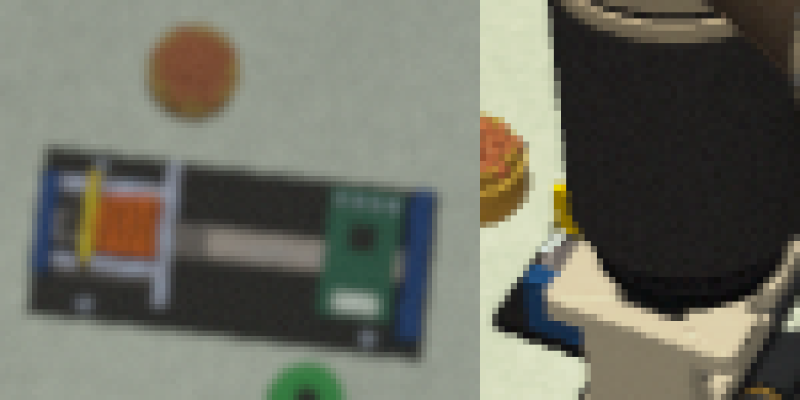

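The top view shows the jaw arms against the blue stop at (50,220). The board is still by the fixed jaw, and the tin and spool are in place. Wall travel was 94 mm. Last step is a quick numeric check of the paddle height and the bystanders, then I'll hand in.

```bash
python3 - <<'E'
from h import *
d0=np.load("top0.npy");p,d=snapshot("top")
c,Rm,t=cam("top");K=np.array([[c["fx"],0,c["cx"]],[0,c["fy"],c["cy"]],[0,0,1]])
def prof(dd,y0):
    r=[]
    for y in(-.036,-.028,-.02,-.012):
        P=O+(y0+y)*HY+np.array([0,0,.08]);uv=cv2.projectPoints(P[None],np.array(c["rvec"],float),t,K,np.array([c["k1"],0,0,0.]))[0][0,0]
        r.append(world("top",uv,dd)[0][2].round(4))
    return r
print("pad profile before",prof(d0,.0033),"after",prof(d,.0973))
a=cv2.imread("pics/top0.png")
def cen(im,x0,x1,y0,y1):
    h=cv2.inRange(cv2.cvtColor(im[y0:y1,x0:x1],cv2.COLOR_BGR2HSV),(40,70,30),(90,255,255));v,u=np.nonzero(h);return round(u.mean()+x0,2),round(v.mean()+y0,2),len(u)
b=np.ascontiguousarray(p[:,:,::-1])
for B in((290,312,160,195),(280,305,195,215)):print("green",cen(a,*B),cen(b,*B))
close_job()
E
```

```text
pad profile before [np.float64(0.085), np.float64(0.0815), np.float64(0.0819), np.float64(0.0811)] after [np.float64(0.08), np.float64(0.0817), np.float64(0.0831), np.float64(0.0748)]
green (np.float64(302.21), np.float64(176.71), 225) (np.float64(302.22), np.float64(177.05), 221)
green (np.float64(291.64), np.float64(204.81), 149) (np.float64(291.62), np.float64(204.88), 148)
the job is handed in; nothing more can be done
```

The circuit-board holder is open and the job is handed in. With closed fingers I pressed the orange paddle flat, kept it down while pushing the jaw back to the end stop, then lifted off and moved the arm clear. The clock read about 17.7 s at the last check, and no measured force went above about 10 N.

- **Jaw:** the top view puts the yellow wall 94 mm further back, with the jaw's arms at the end stop. At the end the jaw held against about 7 N without moving. The fingertips slid about 3 mm on the pad there before I saw this.
- **Paddle:** after release its middle measures about 82 mm above the table, as before pressing, compared with 72 mm when pressed. The depth readings are noisy by a few millimetres, so this does not show the resting angle exactly.
- **Board and spool:** both are within about 0.3 pixel of where they started.
- **Other items:** the tip-cleaner tin looks unmoved in the picture. I did not measure the remaining items; the arm did not go near them.

The last side view of the holder was mostly blocked by the arm, so these checks rest on the top camera.

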